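Load a module into the test fixture and latch its sprung probe

ROBOT

A 6-joint arm with a two-finger parallel gripper is mounted at the origin on a cart in front of the work surface, level with it; the furniture and walls round the work are solid. World frame = base frame: x ahead of the robot, y to its left, z up, the work surface at z = 0. Lengths are in m, angles in rad, forces in N, time in s.
With the tool pointing down it reaches from about 0.35 to 1 m from the base axis. Payload 7.1 kg.
Tool frame: the origin (TCP) lies between the finger pads; the fingertips stand 22 mm ahead of it and the grasp point (between the pads) lies 3 mm ahead of it; x points along the fingers, y is the direction in which the jaws open and shut, and the axes are right-handed (so a half turn about x gives the same grasp; the last joint's range is limited). The gripper opens to 85 mm and grips with 20 to 120 N. Pads are 22 mm wide; open, the fingers measure 114 mm over their backs; the gripper's body (76 mm by 85 mm) begins 54 mm behind the grasp point. The pads swing forward as they close: fully open they stand 13 mm farther back than shut.
Start: joints at [-0.019, 0.423, 1.63, -0, 1.089, -0.019], TCP at [0.625, 0, 0.253] pointing down, gripper open.
Joint ranges: [-3, 3], [-0.9, 2.11], [0.09, 2.58], [-1.31, 4.45], [0.11, 2.69], [-2.54, 2.54]. Speed limits (rad/s): [2.39, 2.39, 3.01, 3.14, 3.14, 3.14].

INTERFACE

Orientations are given as a rotation vector (axis times angle).
In Python, from rig import manip gives the robot as it stands. The module is installed in compiled form; this text tells all that it offers. Calls block until the motion is done:
- manip.move_to(position, orientation): joint-space move of the TCP to a pose.
- manip.servo_line(position, orientation=None, rate=0.15): straight line of the TCP; orientation=None keeps the orientation; rate is the mean speed in m/s.
- manip.set_joints(angles): joint-space move.
- manip.command_gripper(opening, f_grip=None): finger opening in m; f_grip is the grip in N (None keeps the last); returns when the fingers have stopped.
- manip.hold(seconds).
- manip.solve_ik(position, orientation): joint angles nearest the present ones, or None.
- manip.camera(name): name is "scene" or "side" or "wrist"; returns a dict with "image" (420x560x3 uint8, red, green, blue), "fx", "fy", "cx", "cy" (pixels), "k1" (the pictures are not rectified: a ray, as slopes to the right and down, at radius r is drawn at 1 + k1 r^2 times it, then the intrinsics apply), "cam_to_world" (4x4, takes a point from camera to world coordinates); the wrist camera has in their place "mount" (4x4, takes a point from camera to tool coordinates, whose origin is the TCP and whose axes are the tool frame's). Camera axes: x right, y down, z forward; pixel columns grow to the right and rows downward; lengths in m; the calibration is good to about 2 mm. A picture is of the moment at which its call begins: read the wrist's pose just before it. There is no depth.
A pose or a line that the arm cannot do raises manip.IKError and nothing moves.
- manip.sign_off(): hands the job in, once; it reports no verdict.
Readings, each from a call of its own:
- manip.get_time(): time.
- manip.get_joint_positions(): joint angles.
- manip.get_joint_vel(): joint speeds.
- manip.get_tau(): joint torques, N m.
- manip.get_position(): TCP position.
- manip.get_ee_rot(): TCP orientation.
- manip.get_contact_force(): force on the tool from outside, world axes, zero at the start.
- manip.get_torque(): the same for the moment, N m.
- manip.get_width(): finger opening in m.
Only numpy, scipy, OpenCV 4.12 (cv2) and the standard library are available. Lean on these libraries where they do the work, as an engineer would, in place of code of your own. Each camera call takes 0.05 s, during which the arm holds its last target. There are 200 camera calls.

TASK

Draw the finned module out of the storage sleeve and load it nose first (so it will have to be put down and taken again nearer its tail) into the covered channel of the test fixture until it is fully home against the end stop. Then push the sprung probe slide all the way in by its black knob and shift the knob fully sideways into its notch, so that the probe stays locked in the module when you let go. Leave the other things on the table where they are.

Things in the scene. Friction and masses are not known exactly. Their poses are not given: they have to be found in the camera images.
- module: bare aluminium module with fins on top, 160 mm long (x), 40 wide (y), 30 tall, about 0.3 kg; origin: centre of its underside. Nose at +x: black block 30 mm wide, the last 20 mm. A socket 18 mm wide, 19 mm deep, open at the top, is cut in its -y side 25 mm from the middle towards the nose. Starts flat on the table in the sleeve, x along the sleeve's x, its front 58 to 70 mm sticking out.
- sleeve: grey storage sleeve fixed to the table: a covered tunnel 42 mm tall, 56 mm wide (80 mm over its feet), inside 44 mm wide and 35 mm high, no floor. Origin on the table on its centre line; closed end at x = -92 mm, mouth at x = +20 mm, so the module slides out along +x and is free after some 105 mm.
- fixture: test fixture fixed to the table: dark deck plate 10 mm thick (x -60 to 98 mm, y -128 to 42 mm) with a covered channel along +x on it. Origin: underside of the deck on the channel's centre line. The probe slide stands on the -y side; its pin enters the module's socket through a gap in the channel wall at x = 25 mm.
- mouth (a point): centre of the channel's mouth at deck height, at x = -20 mm, z = 10 mm of the fixture; axes as the fixture's. Channel 44 mm wide, 34 mm high inside, flared to 54 mm over its first 12 mm, 100 mm deep to the end stop, roof top 50 mm above the table. The module goes in along +x.
- home (a point): where the module's origin lies when it is fully home (x = 0, y = 0, z = 10 mm of the fixture); the module's axes are then the fixture's and its tail sticks 60 mm out of the mouth.
- knob (a point): middle of the probe slide's black knob, 85 mm above the table; the knob is an upright cylinder 24 mm in diameter, 62 to 110 mm above the table, on a 10 mm stem; top of the steel slotted plate round the stem is 52 mm above the table. Axes as the fixture's.
- probe (a joint): travel of the slide (m): 0 = drawn back, growing along the fixture's +y to the module. Spring back: 5 N at 0, 10 N at 0.030. The stem runs in an L slot 14 mm wide ending after 26 to 34 mm; the slotted plate is set differently each time, so feel for the end. The 14 mm wide notch branches off at the very end: let go in it, the stem backs 4 mm and stays; elsewhere it snaps back to 0.
- latch (a joint): sideways shift of the knob (m): 0 = in the straight slot (play 2 mm either way), growing along the fixture's +x; 0.013 = at the bottom of the notch. No spring of its own, about 1 N of friction.
- pliers: bystander: pliers with yellow handles, 170 mm long, lying flat; origin at the centre of the underside
- glue_bottle: bystander: white squeeze bottle, 110 mm tall, standing; origin at the centre of its foot
- green_cup: bystander: green measuring cup, 59 mm wide, 49 mm tall; origin at the centre of its foot
- blue_bottle: bystander: slim blue squeeze bottle, 24 mm wide, 82 mm tall, standing; origin at the centre of its foot
- drum_stand: bystander: clear plate with two rows of sanding drums under lime pads, 67x131x58 mm; origin at the centre of the underside
- marker: bystander: white marker pen, 152 mm long, lying; origin at the centre of the underside
- thin_tube: bystander: clear tube with a blue cap, 101 mm long, lying; origin at the centre of the underside

How it is judged:
On the way:
1. the module lies fully home in the fixture's channel with the probe still drawn back (x of module in the frame of fixture between -0.004 and 0.004 m and y of module in the frame of fixture between -0.004 and 0.004 m and z of module in the frame of fixture between 0.007 and 0.013 m and angle between the x axis of module and the x axis of fixture, either way round below 0.08 rad and value of joint probe below 0.005 m), for 0.2 s.
At the end, for the whole second after the job is handed in: The module lies home in the channel (origin within 4 mm in x and y and 3 mm in z of its home, parallel within 0.08 rad); the probe stays in on its own by over 18 mm with the knob over 7 mm into the notch, all at rest, bystanders within 3 cm of their starts (x of module in the frame of fixture between -0.004 and 0.004 m and y of module in the frame of fixture between -0.004 and 0.004 m and z of module in the frame of fixture between 0.007 and 0.013 m and angle between the x axis of module and the x axis of fixture, either way round below 0.08 rad and value of joint probe above 0.018 m and value of joint latch above 0.007 m and velocity of joint probe below 0.01 m/s and linear speed of module below 0.02 m/s); the robot touches nothing.
It fails at once if a bystander is moved by more than 3 cm (distance of any of pliers, glue_bottle, green_cup, blue_bottle, drum_stand, marker, thin_tube from where it was at the start of the episode above 0.03 m).
It also fails if it takes over 43 s, if anything falls off the work surface, if the arm or the gripper's body presses on something with over 40 N, if the wrist force passes 120 N, or if a joint passes its speed limit or range.

## Working session

There is one attempt and no reset: what is moved stays moved. The work goes in short steps, each a Python script; the robot and the scene stay as the last script left them, time stands still between calls to the robot, and variables do not carry over. Pictures are saved under pics/ and viewed, about 8 in all and at most 12, crops included, and the job is handed in when it is done.

```bash
mkdir -p pics; ls; cat > h.py <<'E'
import numpy as np, cv2
from scipy.spatial.transform import Rotation as R
from rig import manip
def save(im,n): cv2.imwrite(f'pics/{n}.png',np.ascontiguousarray(im[:,:,::-1]))
def rays(c,px,T=None):
    T=np.array(c['cam_to_world'] if T is None else T)
    px=np.atleast_2d(np.array(px,float))
    d=np.stack([(px[:,0]-c['cx'])/c['fx'],(px[:,1]-c['cy'])/c['fy']],1)
    u=d.copy()
    for _ in range(30): u=d/(1+c['k1']*(u**2).sum(1,keepdims=True))
    v=np.c_[u,np.ones(len(u))]@T[:3,:3].T
    return T[:3,3],v
def onplane(c,px,z,T=None):
    o,v=rays(c,px,T); return o+v*((z-o[2])/v[:,2])[:,None]
def proj(c,P,T=None):
    T=np.array(c['cam_to_world'] if T is None else T)
    q=(np.atleast_2d(P)-T[:3,3])@T[:3,:3]; u=q[:,:2]/q[:,2:]
    u=u*(1+c['k1']*(u**2).sum(1,keepdims=True))
    return np.c_[u[:,0]*c['fx']+c['cx'],u[:,1]*c['fy']+c['cy']]
def tcpT():
    T=np.eye(4);T[:3,:3]=R.from_rotvec(manip.get_ee_rot()).as_matrix();T[:3,3]=manip.get_position();return T
def down(jaw,tilt=0):
    """tool x down, tool y (jaw direction) at world angle jaw"""
    y=np.array([np.cos(jaw),np.sin(jaw),0]);x=np.array([0,0,-1.]);
    return R.from_matrix(np.stack([x,y,np.cross(x,y)],1)).as_rotvec()
E
python3 - <<'E'
from h import *
print(manip.get_position(),manip.get_ee_rot(),manip.get_time())
for n in('scene','side'):
    c=manip.camera(n); np.save(n,c,allow_pickle=True); save(c['image'],n)
    print(n,c['fx'],c['fy'],c['cx'],c['cy'],c['k1'],np.round(c['cam_to_world'],3).tolist())
T=tcpT();c=manip.camera('wrist');c['T']=T@np.array(c['mount']);np.save('wrist',c,allow_pickle=True);save(c['image'],'wrist');print(np.round(c['mount'],3).tolist(),c['fx'])
a=cv2.imread('pics/scene.png');b=cv2.imread('pics/side.png')
E
```

```text
pics
[6.24467559e-01 1.25722863e-05 2.52506253e-01] [ 1.20851249  1.21037842 -1.21041096] 0.0
scene 389.9464435834738 389.9464435834738 277.49792337605237 205.576108861713 -0.06705434429996021 [[0.79, -0.351, 0.503, 0.151], [-0.613, -0.446, 0.652, -0.576], [-0.005, -0.823, -0.567, 0.58], [0.0, 0.0, 0.0, 1.0]]
side 414.5213368741406 414.5213368741406 276.2989356079113 205.80097359044944 -0.09101189132534805 [[-0.955, 0.228, -0.191, 0.771], [0.297, 0.743, -0.6, 0.597], [0.005, -0.629, -0.777, 0.87], [0.0, 0.0, 0.0, 1.0]]
[[-0.0, -0.319, 0.948, -0.121], [1.0, -0.0, 0.0, -0.0], [-0.0, 0.948, 0.319, -0.083], [0.0, 0.0, 0.0, 1.0]] 369.3780807341472
```

View pics/scene.png

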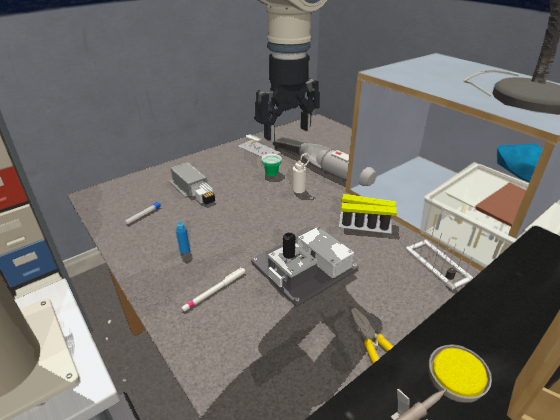

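View pics/side.png

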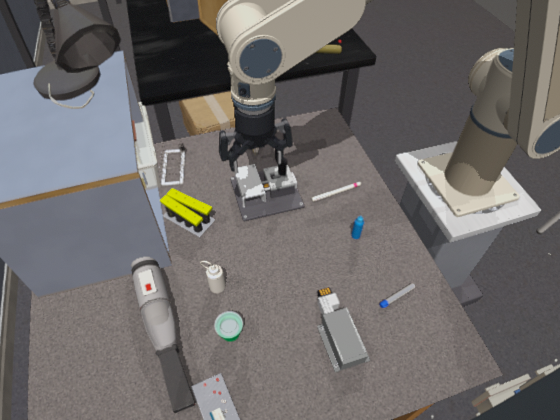

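The scene view shows the sleeve with the module's nose at about (190,182), the fixture at about (305,262) and its black knob at (289,245). The side view has the sleeve at (345,335) and the fixture at (268,190), partly hidden by the arm. Next I'll zoom in.

```bash
python3 - <<'E'
from h import *
L=lambda n:np.load(n+'.npy',allow_pickle=True).item()
s,d,w=L('scene'),L('side'),L('wrist')
def crop(c,x,y,W,H,k): return cv2.resize(c['image'][y:y+H,x:x+W],None,fx=k,fy=k,interpolation=cv2.INTER_CUBIC)
a=crop(d,310,280,66,100,3.0)   # 198x300
a=crop(d,300,280,80,100,3.0)#240x300
b=crop(s,160,155,70,60,4.0) #280x240
c=crop(s,240,220,130,90,3.0)#390x270
e=crop(w,0,0,560,420,0.7)#392x294
f=crop(d,215,140,100,85,3.)#300x255
M=np.zeros((600,800,3),np.uint8)
for im,x,y in((a,0,0),(b,245,0),(c,0,320),(e,405,300),(f,500,0) ):
    h,ww=im.shape[:2];h=min(h,600-y);ww=min(ww,800-x);M[y:y+h,x:x+ww]=im[:h,:ww]
save(M,'m1')
for n,c,px,z in(('sleeve side',d,[(345,335)],.042),('sleeve scene',s,[(190,182)],.03),('fix',s,[(305,290)],.01),('knobtop',s,[(289,236)],.11),('knobtop',d,[(283,166)],.11)): print(n,onplane(c,px,z).round(3))
E
```

```text
sleeve side [[0.534 0.329 0.042]]
sleeve scene [[0.519 0.295 0.03 ]]
fix [[ 0.519 -0.185  0.01 ]]
knobtop [[ 0.522 -0.13   0.11 ]]
knobtop [[ 0.529 -0.109  0.11 ]]
```

View pics/m1.png

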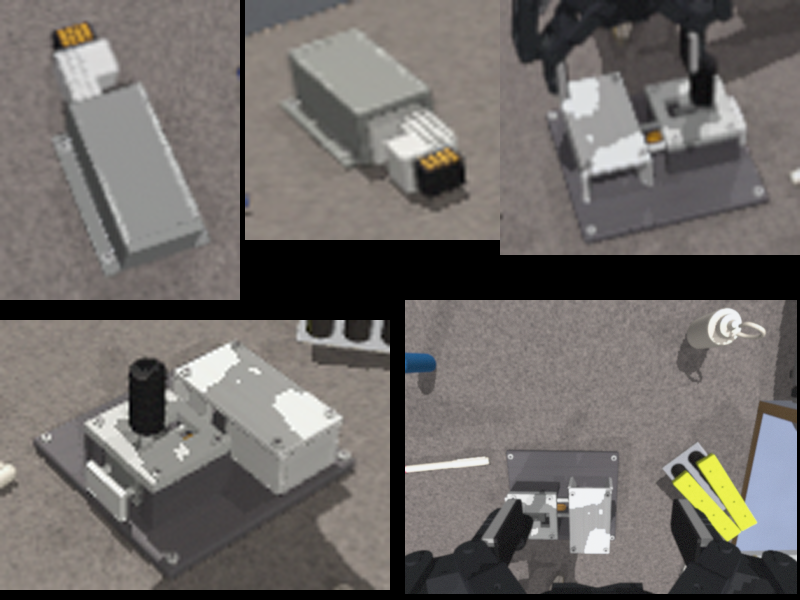

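The wrist view (image right = +x, up = +y) shows the fixture with its mouth towards +y and the slide on the −x side. So fixture +x is roughly −y in the world. The module's nose also points roughly to −y. I'll take a closer wrist view of each.

```bash
python3 - <<'E'
from h import *
def shot(n):
    T=tcpT();c=manip.camera('wrist');c['T']=T@np.array(c['mount']);np.save(n,c,allow_pickle=True);return c['image']
manip.move_to([.57,-.12,.25],down(0)); a=shot('wf')
manip.move_to([.54,.29,.25],down(0)); b=shot('ws')
print(manip.get_time(),manip.get_position())
k=lambda im,r,x,s:cv2.resize(im[r[0]:r[1],x[0]:x[1]],None,fx=s,fy=s,interpolation=cv2.INTER_CUBIC)
save(cv2.resize(a,(800,600)),'wf');save(cv2.resize(b,(800,600)),'ws')
E
```

```text
2.3583 [0.54046142 0.28894683 0.24999035]
```

View pics/wf.png

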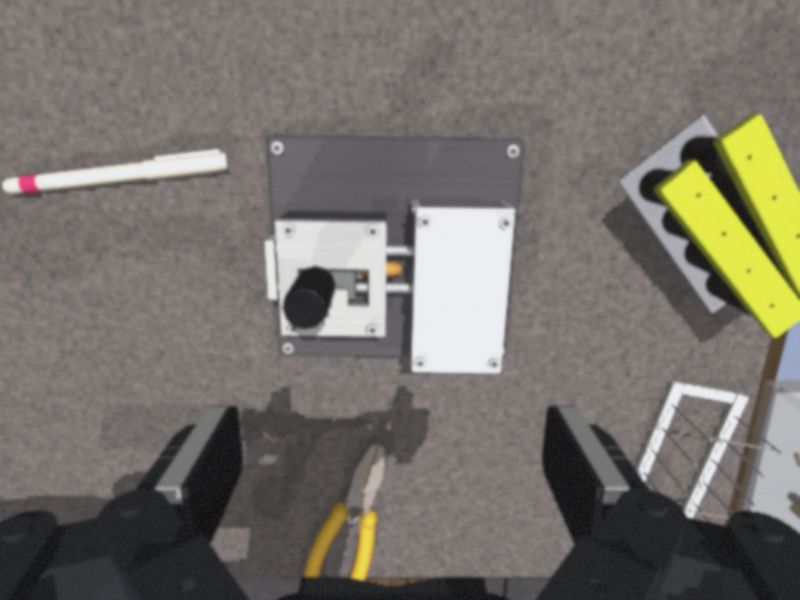

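View pics/ws.png

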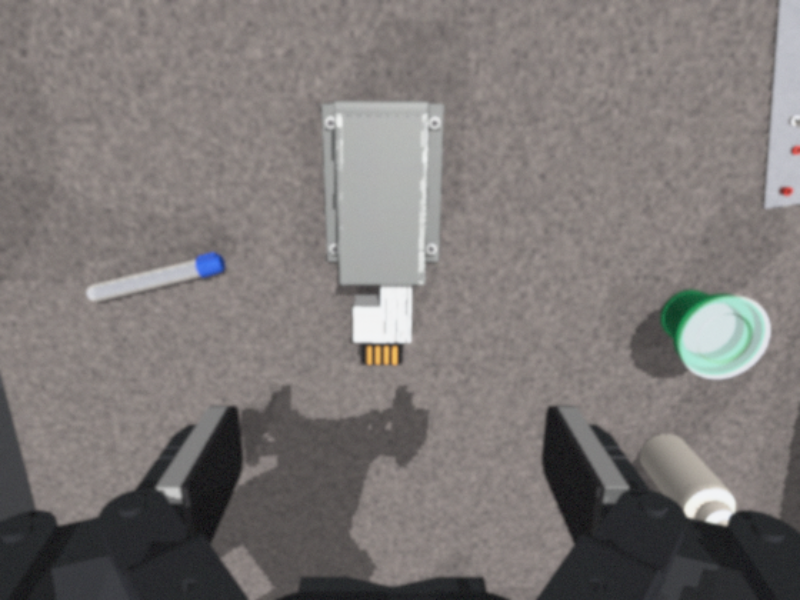

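The fixture view (at 800×600) shows the deck's mouth-side corners at (267,137) and (521,138), and the roof from (413,207) to (503,373). The knob is at about (302,300), with the L slot ending near (368,285). The sleeve view shows the sleeve's screws at (330,123), (435,123), (334,249) and (432,249), the module body front at (353..411,343) and the nose at (364..401,365). Next I'll turn these into poses.

```bash
python3 - <<'E'
from h import *
L=lambda n:np.load(n+'.npy',allow_pickle=True).item()
f,s=L('wf'),L('ws'); S=L('scene')
P=lambda c,px,z:onplane(c,np.array(px,float)*.7+0,z,c['T'])[:,:2]
def fit(pts,loc):
    # rigid 2d fit world = R loc + t
    pts,loc=np.array(pts),np.array(loc,float);A=loc-loc.mean(0);B=pts-pts.mean(0)
    th=np.arctan2((A[:,0]*B[:,1]-A[:,1]*B[:,0]).sum(),(A*B).sum());c,s_=np.cos(th),np.sin(th);M=np.array([[c,-s_],[s_,c]])
    t=pts.mean(0)-M@loc.mean(0);return th,t,(pts-(loc@M.T+t))*1e3
dk=P(f,[(267,137),(521,138),(281,356)],.01)
th,t,r=fit(dk,[(-.06,-.128),(-.06,.042),(.098,-.128)]);print('deck',np.degrees(th),t,r.round(1).tolist())
rf=P(f,[(413,207),(515,207),(503,373),(412,373)],.05);print('roof',rf.round(4).tolist())
fx=np.array([np.cos(th),np.sin(th)]);fy=np.array([-fx[1],fx[0]])
print('roof in fix',np.c_[(rf-t)@fx,(rf-t)@fy].round(4).tolist())
rs=P(f,[(424,222),(505,222),(420,362),(494,362)],.05);print('rscrew fix',np.c_[(rs-t)@fx,(rs-t)@fy].round(4).tolist())
pl=P(f,[(276,220),(387,220),(386,337),(281,336)],.052);print('plate fix',np.c_[(pl-t)@fx,(pl-t)@fy].round(4).tolist())
kn=P(f,[(320,283)],.11);print('knobtop fix',np.c_[(kn-t)@fx,(kn-t)@fy].round(4).tolist(),kn)
nt=P(f,[(368,270),(368,305),(348,305)],.052);print('slot/notch fix',np.c_[(nt-t)@fx,(nt-t)@fy].round(4).tolist())
sc=P(s,[(330,123),(435,123),(334,249),(432,249)],.004);print('sl screws',sc.round(4).tolist())
sr=P(s,[(340,285),(425,285),(336,113),(428,113)],.042);print('roof',sr.round(4).tolist())
m=P(s,[(353,343),(411,343),(352.5,308),(411,290)],.030);print('mod front',m.round(4).tolist())
nb=P(s,[(364,365),(401,365)],.028);print('nose',nb.round(4).tolist())
for n,px in(('bluefoot',(184,252)),('markerR',(243,273)),('glue',(300,190)),('cup',(272,172)),('tube',(143,214))):print(n,onplane(S,[px],0).round(3)[0,:2])
E
```

```text
deck -90.25684593383484 [ 0.61479593 -0.10502118] [[1.7, -0.6], [-2.6, -0.8], [0.8, 1.4]]
roof [[0.5829, -0.0848], [0.6446, -0.0849], [0.6446, -0.1957], [0.5835, -0.1956]]
roof in fix [[-0.0201, -0.032], [-0.0203, 0.0297], [0.0906, 0.0302], [0.0907, -0.0309]]
rscrew fix [[-0.011, -0.0251], [-0.0112, 0.0243], [0.0826, -0.0257], [0.0825, 0.0236]]
plate fix [[-0.0123, -0.1149], [-0.0125, -0.0477], [0.0639, -0.0483], [0.0634, -0.1167]]
knobtop fix [[0.0102, -0.0817]] [[ 0.53302507 -0.11486264]]
slot/notch fix [[0.0188, -0.0595], [0.0419, -0.0598], [0.0419, -0.0726]]
sl screws [[0.4999, 0.3731], [0.5689, 0.3731], [0.4995, 0.2886], [0.569, 0.2886]]
roof [[0.5068, 0.2734], [0.562, 0.2733], [0.5078, 0.3785], [0.5617, 0.3785]]
mod front [[0.5133, 0.2275], [0.5538, 0.2274], [0.5136, 0.2534], [0.5534, 0.2662]]
nose [[0.5206, 0.2096], [0.547, 0.2096]]
bluefoot [0.387 0.076]
markerR [ 0.455 -0.061]
glue [0.761 0.113]
cup [0.761 0.242]
tube [0.37  0.275]
```

Both axes run along −y: the module lies at x≈0.534 with its origin at y≈0.2875, and the channel at x≈0.614 with the fixture origin at y≈−0.105. Next I'll grasp near the nose and draw the module out.

```bash
python3 - <<'E'
from h import *
o=down(0); F=lambda t:print(t,manip.get_time(),np.round(manip.get_position(),4),np.round(manip.get_contact_force(),1),round(manip.get_width(),4))
manip.move_to([.5338,.2405,.11],o)
manip.servo_line([.5338,.2405,.028],o,rate=.15); F('down')
manip.command_gripper(.03,70); F('grip')
manip.servo_line([.5338,.215,.0285],o,rate=.08); F('pull1')
manip.servo_line([.5338,.1235,.0285],o,rate=.12); F('pull2')
manip.servo_line([.5338,.1235,.040],o,rate=.1); F('lift')
T=tcpT();c=manip.camera('wrist');c['T']=T@np.array(c['mount']);np.save('w3',c,allow_pickle=True)
d=manip.camera('side');M=np.zeros((300,800,3),np.uint8);M[:,:400]=cv2.resize(c['image'],(400,300));M[:,400:]=cv2.resize(d['image'],(400,300));save(np.vstack([M]),'m2')
E
```

```text
down 3.7 [0.5346 0.2411 0.029 ] [-0.2 -0.7  0.5] 0.0853
grip 4.1917 [0.5343 0.2407 0.029 ] [-0.7 -0.7  6.3] 0.0386
pull1 4.6583 [0.5341 0.2135 0.029 ] [ 0.8 -4.6  7.6] 0.0387
pull2 5.5667 [0.5342 0.1222 0.029 ] [ 0.  -5.8  6.6] 0.0387
lift 5.8333 [0.5336 0.1231 0.04  ] [-0.3 -0.2 -3.9] 0.0387
```

View pics/m2.png

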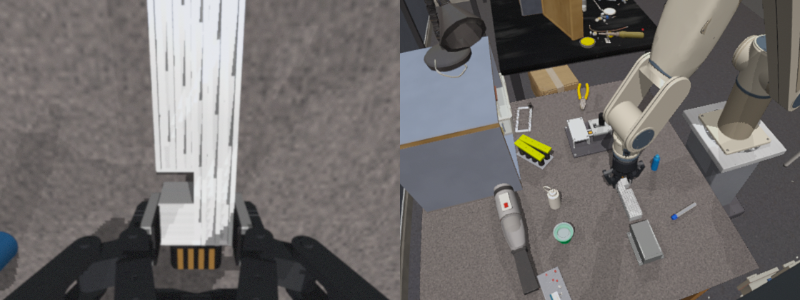

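The module is out and held level near its nose, and no bystander was touched. Next I'll put it down in line with the channel and regrasp it at the tail.

```bash
python3 - <<'E'
from h import *
o=down(0); F=lambda t:print(t,manip.get_time(),np.round(manip.get_position(),4),np.round(manip.get_contact_force(),1),round(manip.get_width(),4))
manip.servo_line([.6138,.033,.040],o,rate=.15); F('carry')
manip.servo_line([.6138,.033,.0285],o,rate=.06); F('down')
manip.command_gripper(.085); F('open')
manip.servo_line([.6138,.033,.10],o,rate=.2)
manip.move_to([.6138,.165,.20],o);
T=tcpT();c=manip.camera('wrist');c['T']=T@np.array(c['mount']);np.save('w4',c,allow_pickle=True)
F('look');save(cv2.resize(c['image'],(700,525)),'w4')
E
```

```text
carry 6.8917 [0.6128 0.0334 0.0396] [-0.8 -0.4 -3.3] 0.0389
down 7.2333 [0.6139 0.0338 0.0286] [0.5 0.7 3.6] 0.0388
open 7.7583 [0.6138 0.033  0.0285] [0.1 0.7 0.3] 0.0847
look 9.0167 [0.6126 0.1636 0.1978] [ 0.3 -0.5 -0.4] 0.0849
```

View pics/w4.png

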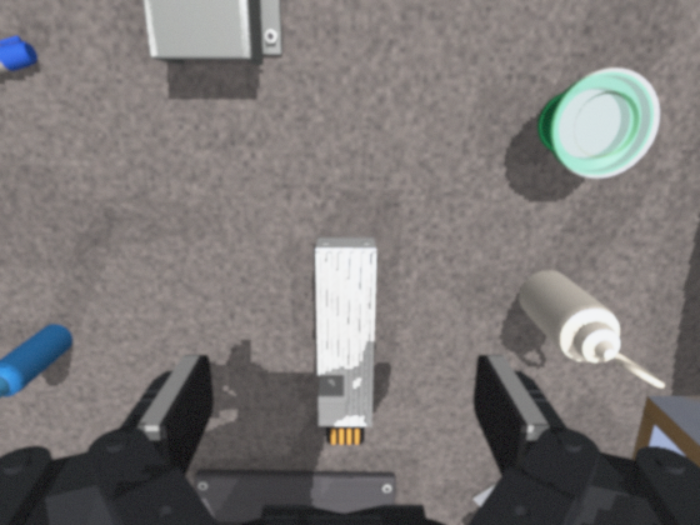

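The module lies straight on the table: tail edge at (316..376,248), body front at (319..371,426), nose tip at row 443, deck edge at row 472. Next I'll measure it, grasp the tail and insert it.

```bash
python3 - <<'E'
from h import *
c=np.load('w4.npy',allow_pickle=True).item()
p=onplane(c,np.array([(316,248),(376,248),(319,426),(371,426)])/1.25,.03,c['T'])[:,:2];print(p.round(4).tolist())
tail=p[:2].mean(0);front=p[2:].mean(0);cen_y=(tail[1]-.08+front[1]+.06)/2;x=p[:,0].mean();print('x',x,'cen_y',cen_y,'yaw err deg',np.degrees((tail[0]-front[0])/.14))
o=down(0); F=lambda t:print(t,manip.get_time(),np.round(manip.get_position(),4),np.round(manip.get_contact_force(),1),round(manip.get_width(),4))
gy=cen_y+.055
manip.move_to([.6138,gy,.10],o);manip.servo_line([.6138,gy,.0285],o,rate=.15);F('down')
manip.command_gripper(.03,110);F('grip')
manip.servo_line([.6138,gy,.044],o,rate=.1);F('lift')
# nose to about 20 mm before mouth: centre y=-.085+.08+.01
y1=-.085+.02+.08+.055
manip.servo_line([.6138,y1,.044],o,rate=.12);F('near')
T=tcpT();c=manip.camera('wrist');c['T']=T@np.array(c['mount']);d=manip.camera('side');s=manip.camera('scene')
M=np.zeros((600,800,3),np.uint8);q=proj(d,[.614,-.03,.03])[0].astype(int);r=proj(s,[.614,-.03,.03])[0].astype(int);print(q,r)
def cr(im,q,k,W,H):
    x0=np.clip(q[0]-W//2//k,0,560-W//k);y0=np.clip(q[1]-H//2//k,0,420-H//k);return cv2.resize(im[y0:y0+H//k,x0:x0+W//k],(W,H),interpolation=cv2.INTER_CUBIC)
M[:300,:400]=cv2.resize(c['image'],(400,300));M[:300,400:]=cr(d['image'],q,4,400,300);M[300:,:400]=cr(s['image'],r,4,400,300);save(M,'m3')
E
```

```text
[[0.5949, 0.1611], [0.6341, 0.1611], [0.5947, 0.0222], [0.6336, 0.0223]]
x 0.6143082275883058 cen_y 0.08165687237256203 yaw err deg 0.1423584267516644
down 10.1417 [0.6148 0.1371 0.0297] [-1.4 -0.2 -0.1] 0.0852
grip 10.6333 [0.6146 0.1368 0.0298] [-1.2  0.2  6.9] 0.0378
lift 10.9417 [0.6142 0.1367 0.0448] [-0.2  0.1 -3.9] 0.0382
near 11.65 [0.6138 0.07   0.0439] [-0.6 -0.5 -4.1] 0.0378
[260 216] [292 225]
```

View pics/m3.png

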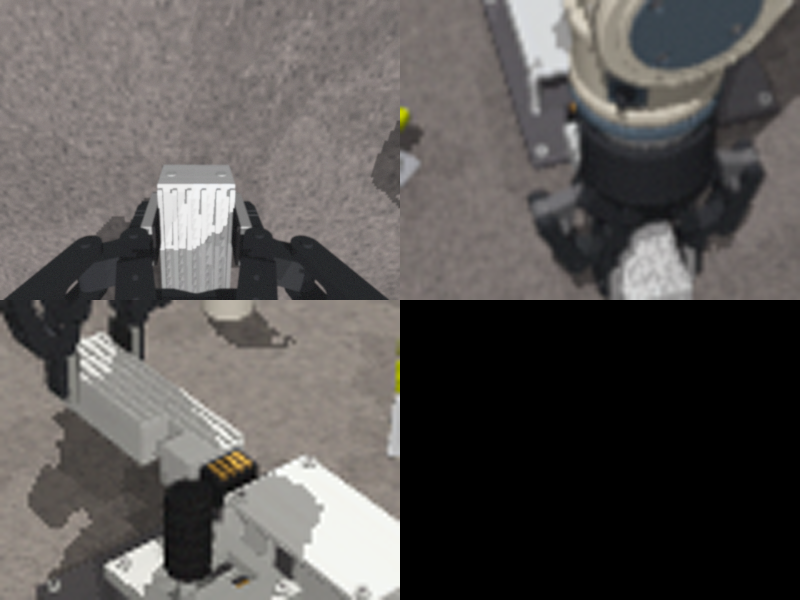

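The nose is in line with the mouth and just clears the deck. Next I'll lower it and insert it step by step, watching the force.

```bash
cat > ins.py <<'E'
from h import *
o=down(0); F=lambda t:print(t,round(manip.get_time(),2),np.round(manip.get_position(),4),np.round(manip.get_contact_force(),1),round(manip.get_width(),4))
E
python3 - <<'E'
from ins import *
manip.servo_line([.6138,.07,.0410],o,rate=.05);F('low')
y=.07
while y>-.07:
    step=.01 if y>-.035 else .003
    y-=step; manip.servo_line([.6138,y,.0410],o,rate=.06 if step>.005 else .03)
    f=np.array(manip.get_contact_force()); F('')
    if np.abs(f[:2]).max()>18 or abs(f[2])>22: print('stop');break
E
```

```text
low 12.05 [0.6136 0.0704 0.0407] [-0.1  0.1 -3. ] 0.0379
 12.37 [0.6138 0.0594 0.041 ] [-0.8  0.5 -3.5] 0.0384
 12.68 [0.6138 0.0495 0.041 ] [ 0.2 -0.9 -4.5] 0.038
 13.0 [0.6138 0.0395 0.041 ] [ 0.7 -0.1 -3.2] 0.0379
 13.32 [0.6138 0.0296 0.041 ] [ 0.3 -0.5 -4.1] 0.0381
 13.63 [0.6138 0.0195 0.041 ] [-0.7 -0.5 -4. ] 0.0376
 13.95 [0.6138 0.0096 0.041 ] [-0.9 -0.2 -3.5] 0.0382
 14.27 [ 6.138e-01 -4.000e-04  4.100e-02] [-1.   0.6 -3.5] 0.0379
 14.58 [ 0.6138 -0.0104  0.041 ] [ 0.2  0.2 -4. ] 0.0379
 14.9 [ 0.6138 -0.0204  0.041 ] [ 0.4  0.6 -4.1] 0.0377
 15.22 [ 0.6138 -0.0305  0.041 ] [ 0.3  0.2 -3.6] 0.0377
 15.53 [ 0.6138 -0.0405  0.041 ] [ 1.   0.1 -4. ] 0.0381
 15.78 [ 0.6138 -0.0431  0.041 ] [ 0.7  0.4 -3.5] 0.0381
 16.03 [ 0.6138 -0.0461  0.041 ] [-0.1 -0.4 -3.2] 0.0379
 16.28 [ 0.6138 -0.0489  0.041 ] [-0.1  2.  -4.7] 0.0378
 16.53 [ 0.614  -0.0491  0.0411] [ 1.5 18.3 -1.7] 0.0381
stop
```

It met the end stop at 18 N, at y=−0.049 (predicted −0.050). Next I'll lower it onto the deck, release and check.

```bash
python3 - <<'E'
from ins import *
for z in(.0403,.0396,.0389):
    manip.servo_line([.6138,-.0505,z],o,rate=.03);F('z')
    if manip.get_contact_force()[2]>3: break
manip.command_gripper(.06);F('open')
manip.servo_line([.6138,-.0505,.16],o,rate=.2)
manip.move_to([.57,-.10,.25],o);F('up')
T=tcpT();c=manip.camera('wrist');c['T']=T@np.array(c['mount']);np.save('w5',c,allow_pickle=True)
im=c['image'][40:320,130:430];save(cv2.resize(im,None,fx=2,fy=2,interpolation=cv2.INTER_CUBIC),'w5')
E
```

```text
z 16.78 [ 0.6139 -0.049   0.0403] [ 0.9 10.  -3.2] 0.0381
z 17.03 [ 0.6141 -0.049   0.0399] [-1.1 10.6 -1.6] 0.0379
z 17.28 [ 0.6141 -0.049   0.0398] [-2.1 11.3  3.6] 0.038
open 17.62 [ 0.6141 -0.0509  0.0391] [-0.2  0.6  0.2] 0.0601
up 18.91 [ 0.5695 -0.1003  0.2493] [ 0.4  0.9 -0.1] 0.06
```

View pics/w5.png

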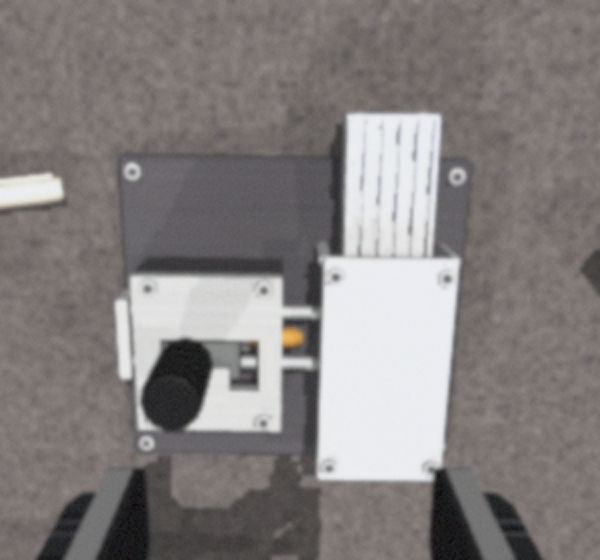

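The module sits in the channel, straight, with its tail at crop (347..441,114) and the roof front at row 257. The knob's top face is at about (173,403), because height displaces it away from the nadir. Its lower end is at (188,350). The slot's far end and notch are at cols 232–258, rows 342–390. Now to work out the numbers.

```bash
python3 - <<'E'
from ins import *
c=np.load('w5.npy',allow_pickle=True).item()
P=lambda px,z:onplane(c,np.array(px,float)/2+[130,40],z,c['T'])[:,:2].round(4).tolist()
print('tail',P([(347,114),(441,114)],.04),'roof front',P([(320,257),(458,257)],.05),'fin/roof sides',P([(344,250),(435,250)],.04))
print('knob top',P([(173,403)],.11),'knob bottom',P([(187,357)],.066),'slot',P([(190,342),(258,342),(258,390),(232,390),(232,368)],.052))
g=c['image'][40:320,130:430].max(2).astype(np.uint8);m=(cv2.resize(g,None,fx=2,fy=2)<45).astype(np.uint8);m[440:]=0;m[:,230:]=0
n,l,st,ce=cv2.connectedComponentsWithStats(m);i=1+st[1:,4].argmax();print(st[i],ce[i])
S=np.load('scene.npy',allow_pickle=True).item();d=np.load('wf.npy',allow_pickle=True).item()
print('knob from wf top',onplane(d,[[301*.7,306*.7]],.11,d['T'])[0])
o1,v1=rays(S,[(289,238)]);print('scene top',onplane(S,[(289,238)],.11)[0])
E
```

```text
tail [[0.5944, -0.0252], [0.6345, -0.0252]] roof front [[0.5832, -0.085], [0.6439, -0.085]] fin/roof sides [[0.5945, -0.0839], [0.6356, -0.0839]]
knob top [[0.5253, -0.1288]] knob bottom [[0.525, -0.1259]] slot [[0.5247, -0.1236], [0.5555, -0.1236], [0.5552, -0.1471], [0.5431, -0.1471], [0.5434, -0.1362]]
[ 146  342   63   86 3514] [177.74957314 383.07541264]
knob from wf top [ 0.52253471 -0.12736527  0.11      ]
scene top [ 0.51799511 -0.13430336  0.11      ]
```

The tail sticks out 59.8 mm (nominal 60), so the module is home. The knob is at about (0.524, −0.130). Next I'll grip it, push in +x until I feel the end, then shift it in −y.

```bash
python3 - <<'E'
from ins import *
kx,ky,z=.5245,-.1295,.096
manip.move_to([kx,ky,.18],o);manip.servo_line([kx,ky,z],o,rate=.15);F('down')
manip.command_gripper(.015,80);F('grip')
x0=manip.get_position()[0];x=x0
f0=0
manip.servo_line([x0+.018,ky,z],o,rate=.06);F('push');x=x0+.018
while x<x0+.042:
    x+=.002;manip.servo_line([x,ky,z],o,rate=.03);F('')
    if manip.get_contact_force()[0]<-20: break
xe=manip.get_position()[0];print('end travel',xe-x0)
xc=xe-.0005;y=ky
for i in range(9):
    y-=.002;manip.servo_line([xc,y,z],o,rate=.04);F('side')
    if manip.get_contact_force()[1]>14: break
E
```

```text
down 20.11 [ 0.5255 -0.1295  0.0967] [ 0.4 -0.3 -0.3] 0.0594
grip 20.53 [ 0.5241 -0.1296  0.0971] [-4.9 -0.8  9.4] 0.0224
push 20.98 [ 0.5411 -0.1296  0.0971] [-7.5 -1.  11.6] 0.0222
 21.23 [ 0.5428 -0.1296  0.0971] [-8.7 -0.2 12.3] 0.0223
 21.48 [ 0.5447 -0.1296  0.0971] [-9.   0.2 12.7] 0.0225
 21.73 [ 0.5466 -0.1295  0.0971] [-7.8 -0.1 13.1] 0.0227
 21.98 [ 0.5485 -0.1295  0.0971] [-9.1  0.1 13.6] 0.0222
 22.23 [ 0.5504 -0.1295  0.0971] [-8.7 -0.4 13.8] 0.0221
 22.48 [ 0.5512 -0.1295  0.0971] [-12.6  -1.   17.5] 0.0224
 22.73 [ 0.5516 -0.1294  0.0969] [-18.4  -1.   21.4] 0.0225
 22.98 [ 0.5519 -0.1294  0.0969] [-25.   -3.1  27.4] 0.0222
end travel 0.02783441774723283
side 23.3 [ 0.5492 -0.1314  0.0971] [-8.7 -0.  13.4] 0.0221
side 23.55 [ 0.5495 -0.1335  0.0971] [-9.7 -0.9 14.3] 0.0222
side 23.8 [ 0.5495 -0.1355  0.0971] [-9.  -0.2 13.8] 0.0219
side 24.05 [ 0.5495 -0.1375  0.0971] [-9.9 -0.7 13.1] 0.0224
side 24.3 [ 0.5495 -0.1395  0.0971] [-8.9 -0.5 12.3] 0.0226
side 24.55 [ 0.5495 -0.1415  0.0971] [-9.6 -0.3 14. ] 0.0223
side 24.8 [ 0.5495 -0.1432  0.0971] [-9.2  1.  13.3] 0.0219
side 25.05 [ 0.5495 -0.1437  0.097 ] [-7.6 10.2 14.1] 0.0222
side 25.3 [ 0.5495 -0.1441  0.097 ] [-7.  19.1 15.8] 0.0226
```

It travelled 27.8 mm to the end, then ran freely sideways for 14 mm to the notch bottom. Next I'll ease it back to seat it, release and check.

```bash
python3 - <<'E'
from ins import *
z=.096
manip.servo_line([.5495,-.1433,z],o,rate=.03);F('ease')
manip.servo_line([.5462,-.1433,z],o,rate=.03);F('seat')
manip.command_gripper(.06);F('open')
manip.servo_line([.5462,-.1433,.17],o,rate=.15)
manip.move_to([.57,-.10,.25],o);F('up')
T=tcpT();c=manip.camera('wrist');c['T']=T@np.array(c['mount']);np.save('w6',c,allow_pickle=True)
im=c['image'][40:320,130:430];save(cv2.resize(im,None,fx=2,fy=2,interpolation=cv2.INTER_CUBIC),'w6')
E
```

```text
ease 25.6 [ 0.5477 -0.1427  0.0971] [-8.6 -0.1 13.9] 0.0223
seat 25.86 [ 0.5462 -0.1431  0.0972] [-1.9  3.1  7.1] 0.0225
open 26.31 [ 0.5462 -0.1434  0.096 ] [-0.   0.3  0.2] 0.0599
up 27.42 [ 0.5699 -0.0995  0.2496] [-0.4 -1.  -0.6] 0.0599
```

View pics/w6.png

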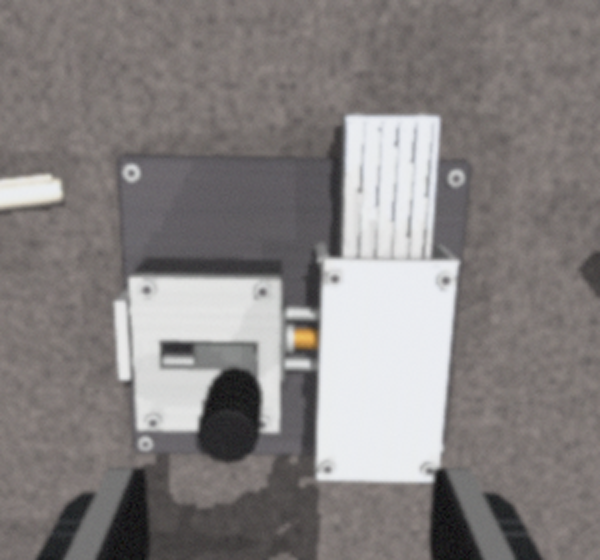

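The knob's top face now sits at (230,435), before (173,403), with the pin forward in the gap. The module's tail edge is at row 116 and the roof front at 259, so their separation is unchanged.

```bash
python3 - <<'E'
from ins import *
c=np.load('w6.npy',allow_pickle=True).item()
P=lambda px,z:onplane(c,np.array(px,float)/2+[130,40],z,c['T'])[:,:2].round(4).tolist()
print('knob',P([(230,435)],.11),'was .5253,-.1288; tail',P([(345,116),(440,116)],.04),P([(320,259)],.05))
manip.sign_off()
E
```

```text
knob [[0.5473, -0.1418]] was .5253,-.1288; tail [[0.594, -0.0253], [0.6346, -0.0252]] [[0.5838, -0.0852]]
the job is handed in; nothing more can be done
```

I finished the job and handed it in at about 27.4 s of the 43 s allowed; sign-off gives no verdict.

- **Module:** I drew it out of the sleeve by its nose end, set it down in line with the channel and regrasped it near the tail. It went in until it met the end stop at 18 N. After release and again at the end, its tail stuck out 59.8 to 59.9 mm of the mouth (nominal 60). It sat straight and centred within about 1 mm.
- **Probe:** The slide stopped after about 27.8 mm of travel. The knob then ran freely sideways for about 14 mm until it met the bottom of the notch.
- **After letting go:** The last picture puts the knob about 22 mm in and 13 mm sideways from its start, so it stays locked. The force reading was back near zero with the arm clear.
- **Bystanders:** I saw no contact with any of them and no unexpected forces. I did not measure their positions again at the end.

No check failed. The one disagreement was an early reading of the knob's position that mistook its lower end for its top. I corrected it before gripping.

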